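# Clamp a mounted specimen in the cam-lock measuring clamp

## Robot

A 6-joint arm with a two-finger parallel gripper is mounted at the origin on a cart in front of the work surface, level with it; the furniture and walls round the work are solid. World frame = base frame: x ahead of the robot, y to its left, z up, the work surface at z = 0. Lengths are in m, angles in degrees, forces in N, time in s.
With the tool pointing down it reaches from about 0.325 to 0.85 m from the base axis. Payload 4.4 kg.
Tool frame: the origin (TCP) lies on the centre line of the jaws, within the pads' length; the fingertips stand 22 mm ahead of it and the grasp point (between the pads) lies 3 mm ahead of it; z points along the fingers, y is the line along which they close (so a half turn about z gives the same grasp; the last joint's range is limited). The gripper opens to 94 mm and grips with 3 to 60 N. Pads are 16 mm wide; open, the fingers measure 119 mm over their backs; the gripper's body (75 mm by 177 mm) begins 78 mm behind the grasp point.
Start: joints at [-75.888, 11.837, 88.321, -0, 79.842, -8.623], TCP at [0.222, -0.53, 0.227] pointing down, gripper open.
Joint ranges: [-156.59, 156.59], [-49.26, 127.26], [12.9, 141.05], [-63.56, 243.56], [4.71, 150.69], [-161.64, 161.64]. Speed limits (degrees/s): [159.86, 159.86, 180, 180, 180, 180].

## Interface

Orientations are given as [roll, pitch, yaw] about the fixed x, y, z axes, in that order (R = Rz(yaw) Ry(pitch) Rx(roll)).
In Python, from cell import readout, imaging, ticket gives the robot as it stands.
- The arm moves only by the shell command python3 -m pendant 'ROWS' [OPENING] [FORCE]. ROWS is JSON, a list of rows, each an object with "linear": the shift along the tool's x, y, z in m, a list of three; "dr": the turn, a rotation vector about the tool's x, y, z in rad, a list of three. In form: [{"linear": [x, y, z], "dr": [wx, wy, wz]}, ...]. A call has 1 to 5 rows; each row is the pose to reach, as a shift and turn from the pose commanded when the call began, along the tool's axes at that moment; what a row does not reach only later rows make up. A row lasts 1/12 s, in which the tool goes at most 41.7 mm and 7.16 degrees, less where a joint would pass 70% of its speed; a pose out of reach is approached as far as the arm can. A call with a gripper value outside its range is refused whole. OPENING is the gripper's target within -1 to 1 (fully open at 1, half-way at 0, shut at -1), set as the call begins (- or left out, the last holds). The fingers move at their own pace and stop on an object; FORCE is the grip in N (left out, the last holds). Time passes only in rows, so rows that repeat a pose let the fingers close. It gives the time, the measured TCP pose, the force, the opening and the grip force at its end, in the units of the state.
- readout.sense(): the state, without advancing time (a new reading comes with each control period).
- imaging.grab_frame(name): name is "scene" or "top" or "wrist"; returns a dict with "img" (480x640x3 uint8, red, green, blue), "vfov" (degrees; the focal length in pixels is half the picture's height over the tangent of half this angle, whatever the lens; pixels are square), "cx", "cy" (the principal point, pixels), "k1" (the pictures are not rectified: a ray, as slopes to the right and down, at radius r is drawn at 1 + k1 r^2 times it, then the intrinsics apply), "R" (3x3) and "t" (3): a world point X has camera coordinates R X + t; the wrist camera has in their place "T_tool_cam" (4x4, takes a point from camera to tool coordinates, whose origin is the TCP and whose axes are the flange's). Camera axes: x right, y down, z forward; pixel columns grow to the right and rows downward; lengths in m; the calibration is good to about 2 mm. A picture is of the moment at which its call begins: read the wrist's pose just before it. There is no depth.
- ticket.sign_off(): hands the job in; it is judged then, once.
Trained networks look in a picture, given as the dict that the camera call returned (one of the last four; its "shot" number tells which), for a name from the list of things; names that differ only in an ending like _2 or _b are one class to them, and where a whole thing is asked for, a point or a joint stands for the part that bears it (a point fixed in the world has none). Each returns a list of dicts, best first, with "p" (0 to 1); they miss things now and then, are a little off and sometimes report something else, mostly with a low value. They report only what shows in the picture. A call takes as long as a camera call.
- imaging.spot_in(picture, thing): "bbox" ([left, top, right, bottom] in pixels, round what is visible of it).
- imaging.outline_of(picture, thing): "mask" (480x640 bool, what is visible of it) and "bbox" ([left, top, right, bottom] in pixels, round what is visible of it).
- imaging.tip_of(picture, thing): "xy" ([column, row] in pixels: a listed point, or the origin of a listed thing).
The state is a dict: "time_s": time; "joint_positions": joint angles; "joint_velocities": joint speeds; "joint_torque": joint torques, N m; "position": TCP position; "orientation": TCP orientation; "ft_force": force on the tool from outside, world axes, zero at the start; "wrist_torque": the same for the moment, N m; "finger_gap": finger opening in m; "gripper_force": force on a finger pad.
Only numpy, scipy, OpenCV 4.12 (cv2) and the standard library are available. Lean on these libraries where they do the work, as an engineer would, in place of code of your own. Each camera call takes 0.05 s, during which the arm holds its last target. There are 200 camera calls.

## Task

Stand the resin-mounted specimen, cross-marked face up, in the nest of the measuring clamp between the V block and the open jaw. Then turn the clamp's black T-handle clockwise, feeling for the sprung follower to drop into the cam's notch, stop there and let go, so that the jaw stays shut on the specimen by itself. Forcing the handle on past the notch crushes the resin; leave the loupe, the ring gauge and the tweezers where they lie.

Things in the scene. Friction and masses are not known exactly. Their poses are not given: they have to be found in the camera images.
- specimen: the job: a plain cylinder of cast resin with a cross on its upper face, diameter 33, height 26, about 30 g; standing upright on the worktop at the start. Origin: centre of its underside; its z is up.
- clamp: fixed steel measuring clamp, base plate 80 (its x) by 150 (its y), 10 thick. Origin: middle of the underside, z up. Along its y: V block at the +y end (48 wide, top 22 above the worktop, opening to -y), nest, sprung jaw, slider under a bridge (top 28 above the worktop), cam and T-handle at y = -38. Only the handle and a seated specimen (top 36) stand higher.
- nest (a point): on the plate's top face, 10 above the worktop: where the middle of the specimen's underside sits when it touches both faces of the V. Axes as the clamp's. The open jaw leaves 7 of play, so put the specimen down about 3 short of here (towards -y); the jaw pushes it home. V block and jaw reach 12 above the plate; the specimen's upper 14 stay free for fingers.
- jaw_face (a point): middle of the jaw's flat clamping face (26 wide, 11 high), 16 above the worktop; its +y points at the V. It advances with the handle until it touches the specimen, then stays there while its springs load up, so its place no longer shows where the follower is on the cam.
- jaw: the same sprung jaw as a body; its frame coincides with the clamp's frame when open and shifts along +y as it closes. Clamping takes 5 to 10 N; the resin stands 11 N.
- handle_grip (a point): middle of the bar of the black T-handle, on the cam's upright axis, 49 above the worktop. The bar is 62 long along this point's x, 12 wide along its y, 18 high (40 to 58 above the worktop); pinch it across the 12 from above. It closes clockwise seen from above; a stop keeps it from turning far the other way.
- loupe: black stand loupe, diameter 40, height 42, origin under its middle; leave it
- ring_gauge: steel ring, outer diameter 52, 15 high, origin under its middle; leave it
- tweezers: steel tweezers lying flat, 124 long along their y, 18 wide, 9 high, origin under their middle; leave them
- handle: the same T-handle as a body, z up. Its setting on the cam's splines differs each time, so its direction does not tell where the notch is. Turning: 0 to 0.7 rad idle, the jaw closes, load rises to about 0.25 N m, drops and reverses as the follower falls in (0.7 to 1.4 rad from the start); from 0.1 rad on it climbs steeply (0.3 N m and more). Let go too early, it springs back open.

How it is judged (in metres and radians):
On the way:
1. the specimen stands upright on the plate in the nest, let go, before it is clamped (horizontal distance between specimen and nest below 0.01 m and z of specimen in the frame of nest below 0.002 m and angle between specimen's own z axis and vertical below 0.08 rad and contact force between the fingers and specimen below 0.3 N), for 0.2 s.
At the end, for the whole second after the job is handed in: with the robot clear, the jaw goes on pressing the specimen with more than 5 N (only the notch holds it so), the specimen stands upright (within 3 degrees), cross up, flat on the plate (within 2 mm) and home in the V (within 3 mm of the nest point), at rest (contact force between jaw and specimen above 5 N and horizontal distance between specimen and nest below 0.003 m and z of specimen in the frame of nest between -0.002 and 0.002 m and angle between specimen's own z axis and vertical below 0.05 rad and linear speed of specimen below 0.01 m/s); the robot touches nothing.
It fails at once if the jaw presses the resin with more than 11 N (handle forced past the notch) (contact force between jaw and specimen above 11 N).
It fails at once if the loupe is shifted by more than 20 mm (distance of loupe from where it was at the start of the episode above 0.02 m).
It fails at once if the ring gauge is shifted by more than 20 mm (distance of ring_gauge from where it was at the start of the episode above 0.02 m).
It fails at once if the tweezers are shifted by more than 20 mm (distance of tweezers from where it was at the start of the episode above 0.02 m).
It also fails if it takes over 64 s, if anything falls off the work surface, if the arm or the gripper's body presses on something with over 40 N, if the wrist force passes 120 N, or if a joint passes its speed limit or range.

## Working session

There is one attempt and no reset: what is moved stays moved. The work goes in short steps, Python scripts to look and compute and a shell command to move; the robot and the scene stay as the last step left them, time stands still between calls to the robot, and variables do not carry over. Pictures are saved under pics/ and viewed, at most 10 in all, crops included, and the job is handed in when it is done.

```bash
mkdir -p pics; cat > h.py <<'E'
import numpy as np, cv2
from scipy.spatial.transform import Rotation as Ro
from cell import readout, imaging, ticket
def tool():
    s=readout.sense(); T=np.eye(4); T[:3,:3]=Ro.from_euler('xyz',s['orientation'],degrees=True).as_matrix(); T[:3,3]=s['position']; return T
def cam(p,T=None):
    f=240/np.tan(np.radians(p['vfov'])/2)
    if 'R' in p: R=np.array(p['R']).T; o=-R@np.array(p['t'])
    else:
        M=T@np.array(p['T_tool_cam']); R=M[:3,:3]; o=M[:3,3]
    return f,R,o
def ray(p,xy,z,T=None):
    f,R,o=cam(p,T); K=np.array([[f,0,p['cx']],[0,f,p['cy']],[0,0,1]])
    d=cv2.undistortPoints(np.array([[xy]],float),K,np.array([p['k1'],0,0,0,0.]),None)[0,0] if 0 else None
    u=(np.array(xy)-[p['cx'],p['cy']])/f; v=u.copy()
    for _ in range(20): v=u/(1+p['k1']*(v@v))
    w=R@np.array([v[0],v[1],1]); return o+w*(z-o[2])/w[2]
def togo(pos,T=None):
    T=tool() if T is None else T
    return T[:3,:3].T@(np.array(pos)-T[:3,3])
E
cat > a.py <<'E'
from h import *
s=readout.sense(); print({k:np.round(v,3) for k,v in s.items()})
Z=dict(specimen=0,clamp=0,nest=.01,jaw_face=.016,handle_grip=.049,loupe=0,ring_gauge=0,tweezers=0)
for n in ['scene','top']:
    p=imaging.grab_frame(n); cv2.imwrite(f'pics/{n}0.png',p['img'][:,:,::-1]); print(n,np.round(cam(p)[2],2),p['k1'])
    for k,z in Z.items():
        for d in imaging.tip_of(p,k)[:2]: print(k,np.round(d['p'],2),np.round(d['xy']),np.round(ray(p,d['xy'],z),4))
E
python3 a.py
```

```text
{'time_s': np.float64(0.0), 'joint_positions': array([-75.887,  11.884,  88.404,  -0.   ,  79.84 ,  -8.621]), 'joint_velocities': array([-0.013,  0.05 , -0.002, -0.008, -0.011,  0.096]), 'joint_torque': array([ 1.0000e-03, -3.7087e+01, -2.8142e+01,  7.0000e-02,  3.6000e-02,
       -0.0000e+00]), 'position': array([ 0.222, -0.53 ,  0.226]), 'orientation': array([-1.79873e+02, -1.90000e-02,  2.27350e+01]), 'ft_force': array([0.258, 0.352, 0.176]), 'wrist_torque': array([ 0.027, -0.016,  0.028]), 'gripper_force': np.float64(0.0), 'finger_gap': np.float64(0.094)}
scene [-0.02 -0.47  0.58] -0.05809930229372638
clamp 0.61 [376. 309.] [ 0.487  -0.1557  0.    ]
nest 0.91 [362. 290.] [ 0.497  -0.1194  0.01  ]
jaw_face 0.37 [375. 298.] [ 0.4901 -0.1485  0.016 ]
handle_grip 0.71 [392. 304.] [ 0.4664 -0.1941  0.049 ]
loupe 0.74 [401. 248.] [ 0.6381 -0.0987  0.    ]
top [ 0.35 -0.02  0.91] -0.13288446303477616
specimen 0.83 [221. 258.] [0.4471 0.1637 0.    ]
clamp 0.76 [390. 241.] [ 0.4823 -0.1591  0.    ]
nest 0.66 [375. 231.] [ 0.4998 -0.1295  0.01  ]
jaw_face 0.39 [385. 238.] [ 0.4864 -0.149   0.016 ]
handle_grip 0.88 [414. 242.] [ 0.4741 -0.1971  0.049 ]
loupe 0.89 [355. 160.] [ 0.6439 -0.0936  0.    ]
ring_gauge 0.92 [328. 301.] [ 0.3675 -0.0422  0.    ]
tweezers 0.45 [408. 302.] [ 0.366  -0.1926  0.    ]
```

View pics/top0.png

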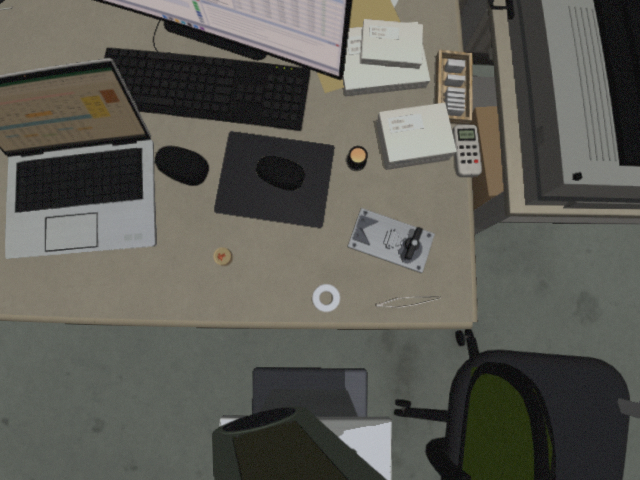

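View pics/scene0.png

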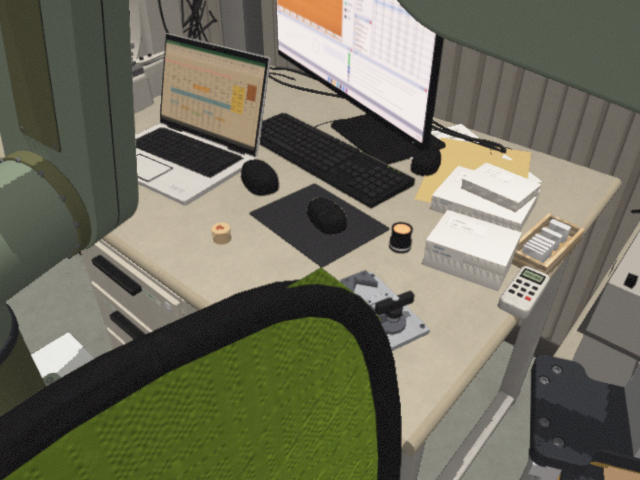

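The overhead picture shows the specimen at (222,256). The clamp is at (390,241) with its V at the upper left, and the handle is at (412,243). The loupe, ring and tweezers are clear of the path. The scene picture shows a chair back beside the start pose, so I'll rise first.

```bash
python3 -m pendant '[{"linear":[0,0,-0.04],"dr":[0,0,0]},{"linear":[0,0,-0.08],"dr":[0,0,0]},{"linear":[0,0,-0.12],"dr":[0,0,0]},{"linear":[0.03,-0.022,-0.12],"dr":[0,0,-0.1]},{"linear":[0.06,-0.044,-0.12],"dr":[0,0,-0.2]}]' 1 15
python3 -m pendant '[{"linear":[0.033,-0.025,0],"dr":[0,0,0]},{"linear":[0.066,-0.05,0],"dr":[0,0,0]},{"linear":[0.099,-0.075,0],"dr":[0,0,0]},{"linear":[0.132,-0.1,0],"dr":[0,0,0]},{"linear":[0.165,-0.125,0],"dr":[0,0,0]}]'
python3 - <<'E'
from h import *
T=tool(); print(T.round(3)); p=imaging.grab_frame('wrist'); cv2.imwrite('pics/w1.png',p['img'][:,:,::-1]); print(np.array(p['T_tool_cam']).round(3))
print(togo([.47,-.16,.30],T))
E
```

```text
time_s: 1.32
position: [0.2607, -0.4686, 0.3515]
orientation: [179.6, 0.1, 34.3]
ft_force: [0.6, 0.6, -0.3]
finger_gap: 0.0939
gripper_force: 0.0
time_s: 1.73
position: [0.3269, -0.2686, 0.3476]
orientation: [180.0, -0.0, 34.1]
ft_force: [0.8, -0.6, 0.0]
finger_gap: 0.0938
gripper_force: 0.0
[[ 0.828  0.561  0.001  0.327]
 [ 0.561 -0.828 -0.    -0.269]
 [ 0.     0.001 -1.     0.348]
 [ 0.     0.     0.     1.   ]]
[[-0.    -0.969 -0.246  0.073]
 [ 1.    -0.    -0.    -0.   ]
 [ 0.    -0.246  0.969 -0.157]
 [ 0.     0.     0.     1.   ]]
[ 0.17935144 -0.00955432  0.04762347]
```

```bash
python3 -m pendant '[{"linear":[0.037,0,0.01],"dr":[0,0,-0.12]},{"linear":[0.075,0,0.03],"dr":[0,0,-0.24]},{"linear":[0.112,0,0.05],"dr":[0,0,-0.36]},{"linear":[0.15,0,0.07],"dr":[0,0,-0.48]},{"linear":[0.18,0,0.09],"dr":[0,0,-0.59]}]'
python3 -m pendant '[{"linear":[0,0,0],"dr":[0,0,0]},{"linear":[0,0,0],"dr":[0,0,0]},{"linear":[0,0,0],"dr":[0,0,0]}]'
cat > w.py <<'E'
from h import *
import sys
def look(tag,Z,cams=('wrist',),save=True):
    for n in cams:
        T=tool(); p=imaging.grab_frame(n)
        if save: cv2.imwrite(f'pics/{tag}_{n}.png',p['img'][:,:,::-1])
        for k,z in Z.items():
            for d in imaging.tip_of(p,k)[:2]: print(n,k,np.round(d['p'],2),np.round(d['xy']),np.round(ray(p,d['xy'],z,T),4))
    return p,T
E
python3 - <<'E'
from w import *
p,T=look('c',dict(clamp=0,nest=.01,jaw_face=.016,handle_grip=.049,handle=.049))
print(T.round(3))
for d in imaging.outline_of(p,'handle')[:1]:
    m=d['mask']; c,sz,a=cv2.minAreaRect(np.argwhere(m)[:,::-1].astype(np.float32)); print(d['p'],m.sum(),c,sz,a)
E
```

```text
time_s: 2.2
position: [0.4775, -0.1681, 0.2573]
orientation: [179.9, 0.0, 68.4]
ft_force: [0.7, -0.1, -0.1]
finger_gap: 0.0944
gripper_force: 0.0
time_s: 2.45
position: [0.4755, -0.1698, 0.2578]
orientation: [-180.0, 0.0, 68.0]
ft_force: [-0.2, 0.0, -0.0]
finger_gap: 0.0942
gripper_force: 0.0
wrist clamp 0.96 [315. 208.] [ 0.4805 -0.1584  0.    ]
wrist nest 0.76 [316. 178.] [ 0.4961 -0.1244  0.01  ]
wrist jaw_face 0.65 [323. 244.] [ 0.4735 -0.2014  0.016 ]
wrist jaw_face 0.51 [317. 198.] [ 0.4878 -0.1462  0.016 ]
wrist handle_grip 0.92 [320. 246.] [ 0.4723 -0.1938  0.049 ]
wrist handle 0.97 [320. 235.] [ 0.4768 -0.1823  0.049 ]
[[ 0.375  0.927 -0.     0.476]
 [ 0.927 -0.375 -0.001 -0.17 ]
 [-0.001 -0.    -1.     0.258]
 [ 0.     0.     0.     1.   ]]
0.7 810 (320.0, 242.0) (20.0, 54.0) 90.0
```

View pics/c_wrist.png

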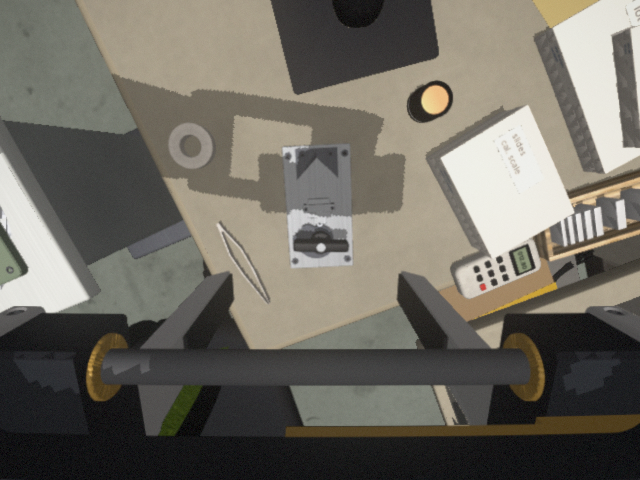

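The wrist picture shows the clamp upright in the view, corners near (284,146) and (352,266). The bar lies across it at (320,245), along clamp x. The tool yaw of 68° matches the clamp's y axis. Next, the specimen.

```bash
python3 -m pendant '[{"linear":[0.036,-0.0185,0],"dr":[0,0,0]},{"linear":[0.072,-0.037,0],"dr":[0,0,0]},{"linear":[0.108,-0.0555,0],"dr":[0,0,0]},{"linear":[0.144,-0.074,0],"dr":[0,0,0]},{"linear":[0.18,-0.0925,0.01],"dr":[0,0,0]}]'
python3 -m pendant '[{"linear":[0.036,-0.0185,0.015],"dr":[0,0,0]},{"linear":[0.072,-0.037,0.03],"dr":[0,0,0]},{"linear":[0.1,-0.052,0.055],"dr":[0,0,0]},{"linear":[0.118,-0.06,0.085],"dr":[0,0,0]},{"linear":[0.118,-0.06,0.1],"dr":[0,0,0]}]'
python3 -m pendant '[{"linear":[0,0,0],"dr":[0,0,0]},{"linear":[0,0,0],"dr":[0,0,0]},{"linear":[0,0,0],"dr":[0,0,0]}]'
python3 - <<'E'
from w import *
p,T=look('s',dict(specimen=0))
d=imaging.outline_of(p,'specimen')[0]; m=d['mask']; print(d['p'],d['bbox'],m.sum())
b=d['bbox']; 
# top-disc & silhouette fit: project cylinder
from scipy.optimize import least_squares
f,R,o=cam(p,T)
a=np.linspace(0,2*np.pi,60)
def proj(X):
    c=(X-o)@R; v=c[:,:2]/c[:,2:]; r=(v**2).sum(1,keepdims=True); return v*(1+p['k1']*r)*f+[p['cx'],p['cy']]
def bb(xy):
    P=np.vstack([proj(np.c_[xy[0]+.0165*np.cos(a),xy[1]+.0165*np.sin(a),0*a+z]) for z in(0,.026)]); return np.r_[P.min(0),P.max(0)]
s=least_squares(lambda q:bb(q)-np.array(b),[.447,.164],x_scale=.01); print(s.x,s.fun)
print('togo',togo([*s.x,.036],T),T[:3,3])
E
```

```text
time_s: 3.22
position: [0.4584, 0.0333, 0.2498]
orientation: [179.7, -0.1, 67.9]
ft_force: [1.2, -0.1, -0.2]
finger_gap: 0.0941
gripper_force: 0.0
time_s: 3.63
position: [0.4435, 0.1671, 0.1449]
orientation: [-179.8, 0.0, 68.2]
ft_force: [-0.9, -0.5, -0.1]
finger_gap: 0.0943
gripper_force: 0.0
time_s: 3.88
position: [0.4472, 0.1637, 0.1489]
orientation: [179.9, -0.1, 67.9]
ft_force: [0.5, -0.4, 0.4]
finger_gap: 0.094
gripper_force: 0.0
wrist specimen 0.61 [319. 242.] [0.4506 0.1589 0.    ]
0.86 [302.1, 228.3, 340.0, 267.3] 1263
[0.45096753 0.15647977] [-0.09088097 -1.87323751  0.09160603  1.83131601]
togo [-0.00539429  0.00593894  0.11292269] [0.44719699 0.16367655 0.14891543]
```

View pics/s_wrist.png

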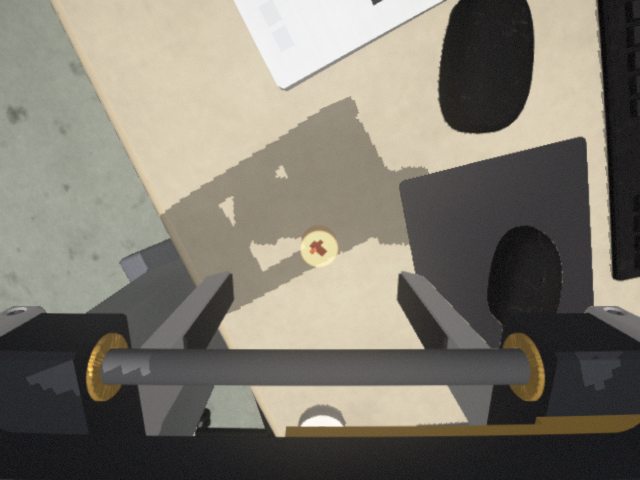

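The specimen's cross shows at (319,248), standing upright and clear of everything. I'll descend to fingertip height 14 mm and grip.

```bash
python3 - <<'E'
from w import *
p,T=look('s2',dict(),save=False); print(ray(p,[319.5,248],.026,T))
E
python3 -m pendant '[{"linear":[-0.003,0.004,0.03],"dr":[0,0,0]},{"linear":[-0.005,0.005,0.06],"dr":[0,0,0]},{"linear":[-0.005,0.005,0.085],"dr":[0,0,0]},{"linear":[-0.005,0.005,0.105],"dr":[0,0,0]},{"linear":[-0.005,0.005,0.112],"dr":[0,0,0]}]'
python3 -m pendant '[{"linear":[0,0,0],"dr":[0,0,0]},{"linear":[0,0,0],"dr":[0,0,0]},{"linear":[0,0,0],"dr":[0,0,0]}]'
```

```text
[0.45115339 0.15937868 0.026     ]
time_s: 4.5
position: [0.4469, 0.1568, 0.0333]
orientation: [-179.8, 0.1, 67.9]
ft_force: [0.4, -0.2, -0.0]
finger_gap: 0.094
gripper_force: 0.0
time_s: 4.75
position: [0.4504, 0.1578, 0.0371]
orientation: [179.8, -0.1, 68.0]
ft_force: [-0.3, -0.3, 0.5]
finger_gap: 0.0942
gripper_force: 0.0
```

```bash
for i in 1 2; do python3 -m pendant '[{"linear":[0,0,0],"dr":[0,0,0]},{"linear":[0,0,0],"dr":[0,0,0]},{"linear":[0,0,0],"dr":[0,0,0]},{"linear":[0,0,0],"dr":[0,0,0]},{"linear":[0,0,0],"dr":[0,0,0]}]' -1 10; done
python3 -m pendant '[{"linear":[0,0,-0.01],"dr":[0,0,0]},{"linear":[0,0,-0.03],"dr":[0,0,0]},{"linear":[0,0,-0.06],"dr":[0,0,0]},{"linear":[0,0,-0.09],"dr":[0,0,0]},{"linear":[0,0,-0.11],"dr":[0,0,0]}]'
```

```text
time_s: 5.17
position: [0.4489, 0.1577, 0.0358]
orientation: [180.0, -0.0, 68.0]
ft_force: [0.2, -0.3, 0.0]
finger_gap: 0.0643
gripper_force: 0.0
time_s: 5.58
position: [0.4486, 0.1576, 0.0354]
orientation: [-180.0, 0.0, 68.0]
ft_force: [-0.0, -0.3, -0.1]
finger_gap: 0.0325
gripper_force: 10.0
time_s: 6.0
position: [0.4499, 0.1578, 0.1488]
orientation: [179.8, -0.1, 68.0]
ft_force: [1.3, 1.0, -0.2]
finger_gap: 0.0324
gripper_force: 10.0
```

```bash
python3 -m pendant '[{"linear":[-0.036,0.018,0],"dr":[0,0,0]},{"linear":[-0.072,0.036,0],"dr":[0,0,0]},{"linear":[-0.108,0.054,0],"dr":[0,0,0]},{"linear":[-0.144,0.072,0],"dr":[0,0,0]},{"linear":[-0.18,0.09,0],"dr":[0,0,0]}]'
python3 -m pendant '[{"linear":[-0.036,0.018,0],"dr":[0,0,0]},{"linear":[-0.072,0.036,0],"dr":[0,0,0]},{"linear":[-0.1,0.05,0],"dr":[0,0,0]},{"linear":[-0.114,0.057,0],"dr":[0,0,0]},{"linear":[-0.114,0.057,0],"dr":[0,0,0]}]'
python3 -m pendant '[{"linear":[0,0,0],"dr":[0,0,0]},{"linear":[0,0,0],"dr":[0,0,0]},{"linear":[0,0,0],"dr":[0,0,0]}]'
python3 - <<'E'
from w import *
p,T=look('n',dict(clamp=0,nest=.01,jaw_face=.016,handle_grip=.049,specimen=.115),cams=('scene','top','wrist'))
print(T.round(4))
for d in imaging.outline_of(p,'specimen')[:1]: print(d['p'],d['bbox'])
E
```

```text
time_s: 6.42
position: [0.4646, -0.0446, 0.1465]
orientation: [179.9, -0.0, 68.0]
ft_force: [0.3, -0.2, -0.2]
finger_gap: 0.0325
gripper_force: 10.0
time_s: 6.83
position: [0.4753, -0.1738, 0.1465]
orientation: [179.9, 0.1, 67.7]
ft_force: [0.3, -0.7, 0.1]
finger_gap: 0.0324
gripper_force: 10.0
time_s: 7.08
position: [0.4746, -0.1687, 0.1455]
orientation: [-180.0, -0.0, 68.1]
ft_force: [0.4, 0.1, -0.6]
finger_gap: 0.0326
gripper_force: 10.0
scene clamp 0.57 [379. 311.] [ 0.4859 -0.161   0.    ]
scene nest 0.9 [362. 295.] [ 0.4887 -0.1269  0.01  ]
scene jaw_face 0.54 [375. 304.] [ 0.4794 -0.1565  0.016 ]
scene handle_grip 0.98 [391. 303.] [ 0.4673 -0.1911  0.049 ]
scene specimen 0.66 [384. 261.] [ 0.4682 -0.1724  0.115 ]
top clamp 0.73 [391. 242.] [ 0.4808 -0.1626  0.    ]
top nest 0.69 [373. 232.] [ 0.4977 -0.1268  0.01  ]
top specimen 0.61 [387. 242.] [ 0.464  -0.1379  0.115 ]
wrist clamp 0.91 [319. 221.] [ 0.4851 -0.1556  0.    ]
wrist nest 0.65 [315. 181.] [ 0.4955 -0.1209  0.01  ]
wrist jaw_face 0.71 [321. 212.] [ 0.4906 -0.1469  0.016 ]
wrist specimen 0.57 [316. 277.] [ 0.4776 -0.1663  0.115 ]
[[ 3.746e-01  9.272e-01 -1.000e-04  4.748e-01]
 [ 9.272e-01 -3.746e-01  1.000e-04 -1.700e-01]
 [ 0.000e+00 -1.000e-04 -1.000e+00  1.454e-01]
 [ 0.000e+00  0.000e+00  0.000e+00  1.000e+00]]
0.83 [287.3, 251.8, 346.9, 322.0]
```

View pics/n_wrist.png

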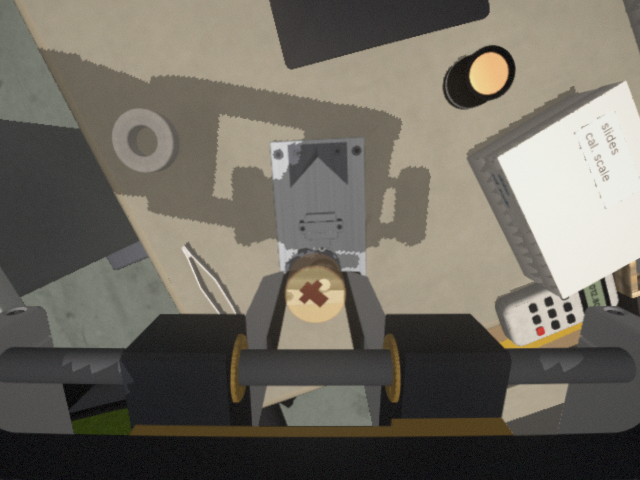

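The wrist picture shows the V apex at (318,149), with mouth corners at (290,187) and (348,185). The plate's far corners are at (272,141) and (364,139), and the held specimen's cross is at (315,293). Now to work out the offset.

```bash
python3 - <<'E'
from w import *
p,T=look('n2',{},save=False)
g=lambda xy,z:togo(ray(p,xy,z,T),T)[:2].round(4)
for n,xy,z in [('TL',(272,141),.01),('TR',(364,139),.01),('L2',(279,273),.01),('R2',(367,270),.01),('apex',(318,149),.022),('Vl',(290,187),.022),('Vr',(348,185),.022),('jaw',(320.5,212),.022),('nestdet',(315,181),.01),('spec',(315,293),.136)]: print(n,g(xy,z), ray(p,xy,z,T)[:2].round(4))
im=cv2.resize(p['img'][125:335,245:395],None,fx=4,fy=2.8*1.42/1.42,interpolation=cv2.INTER_CUBIC) if 0 else cv2.resize(p['img'][130:280,250:390],None,fx=4,fy=4,interpolation=cv2.INTER_CUBIC)
cv2.imwrite('pics/n_crop.png',im[:,:,::-1])
E
```

```text
TL [ 0.0867 -0.0353] [ 0.4746 -0.0765]
TR [0.0883 0.0416] [ 0.5465 -0.1038]
L2 [-0.0299 -0.0325] [ 0.4335 -0.1856]
R2 [-0.027   0.0484] [ 0.5096 -0.2133]
apex [0.0799 0.0031] [ 0.5076 -0.0972]
Vl [ 0.0495 -0.02  ] [ 0.4748 -0.1167]
Vr [0.0511 0.028 ] [ 0.5199 -0.1332]
jaw [0.0286 0.0053] [ 0.4904 -0.1456]
nestdet [0.0536 0.0007] [ 0.4955 -0.1207]
spec [0.0031 0.0007] [ 0.4766 -0.1674]
```

View pics/n_crop.png

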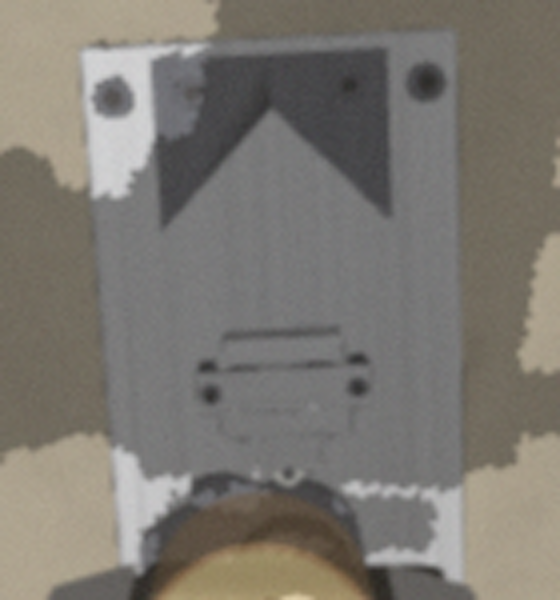

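```bash
python3 -m pendant '[{"linear":[0.035,0.003,0],"dr":[0,0,-0.04]},{"linear":[0.0447,0.0036,0],"dr":[0,0,-0.04]},{"linear":[0.0447,0.0036,0.03],"dr":[0,0,-0.04]},{"linear":[0.0447,0.0036,0.06],"dr":[0,0,-0.04]},{"linear":[0.0447,0.0036,0.06],"dr":[0,0,-0.04]}]'
python3 -m pendant '[{"linear":[0,0,0],"dr":[0,0,0]},{"linear":[0,0,0],"dr":[0,0,0]},{"linear":[0,0,0],"dr":[0,0,0]}]'
python3 - <<'E'
from w import *
T=tool();p=imaging.grab_frame('wrist'); cv2.imwrite('pics/d.png',p['img'][:,:,::-1]); print(T[:3,3], readout.sense()['ft_force'])
for k,z in (('nest',.01),('jaw_face',.016),('specimen',.05)):
    for d in imaging.tip_of(p,k)[:2]: print(k,d['p'],d['xy'],togo(ray(p,d['xy'],z,T),T))
E
```

```text
time_s: 8.5
position: [0.4904, -0.1277, 0.0802]
orientation: [-179.3, -0.0, 70.3]
ft_force: [-2.5, 0.7, -1.0]
finger_gap: 0.0327
gripper_force: 10.0
time_s: 8.75
position: [0.4964, -0.1308, 0.0874]
orientation: [179.8, 0.0, 70.3]
ft_force: [-0.5, -0.0, -0.4]
finger_gap: 0.0327
gripper_force: 10.0
[ 0.49636668 -0.13075538  0.08739563] [ 0.5075858   0.43264523 -0.88959209]
nest 0.71 [311.9, 251.7] [ 0.00679001 -0.00151353  0.07738866]
specimen 0.56 [314.1, 278.5] [0.00096211 0.00018268 0.03739621]
specimen 0.52 [314.4, 372.4] [-0.06533795  0.00032709  0.03741743]
```

View pics/d.png

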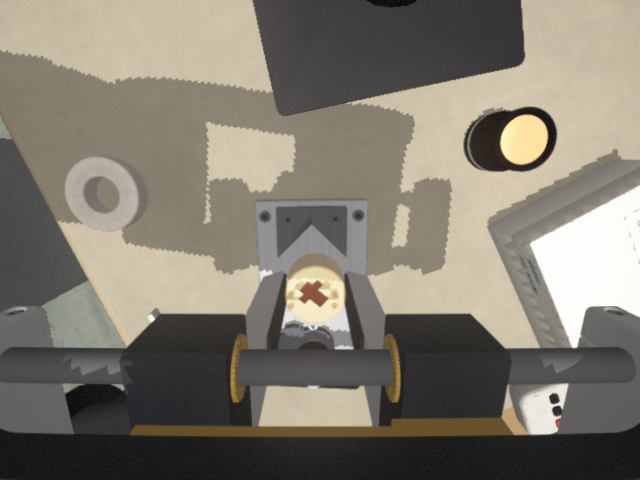

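The view is aligned, with the V apex at about (311,224) and the cross at (315,293). One quick check before lowering.

```bash
python3 - <<'E'
from w import *
p,T=look('d2',{},save=False)
for n,xy,z in [('apex',(311,224),.022),('Vl',(278,256),.022),('Vr',(347,256),.022),('TL',(258,201),.01),('TR',(367,200),.01),('spec',(315,293),.078)]: print(n,togo(ray(p,xy,z,T),T)[:2].round(4))
E
python3 -m pendant '[{"linear":[0,0,0.015],"dr":[0,0,0]},{"linear":[0,0,0.028],"dr":[0,0,0]},{"linear":[0,0,0.037],"dr":[0,0,0]},{"linear":[0,0,0.037],"dr":[0,0,0]},{"linear":[0,0,0.037],"dr":[0,0,0]}]'
python3 -m pendant '[{"linear":[0,0,0],"dr":[0,0,0]},{"linear":[0,0,0],"dr":[0,0,0]},{"linear":[0,0,0],"dr":[0,0,0]}]'
```

```text
apex [ 0.0297 -0.0019]
Vl [ 0.0073 -0.0247]
Vr [0.0072 0.0228]
TL [ 0.0437 -0.039 ]
TR [0.0443 0.037 ]
spec [0.0034 0.0007]
time_s: 9.42
position: [0.4945, -0.1298, 0.0481]
orientation: [-179.9, -0.0, 70.3]
ft_force: [0.0, 1.2, -0.7]
finger_gap: 0.0325
gripper_force: 10.0
time_s: 9.67
position: [0.4956, -0.1302, 0.0493]
orientation: [179.9, 0.0, 70.3]
ft_force: [-0.4, 0.3, -1.0]
finger_gap: 0.0327
gripper_force: 10.0
```

```bash
python3 -m pendant '[{"linear":[0,-0.0015,0],"dr":[0,0,0]},{"linear":[0,-0.0015,0.001],"dr":[0,0,0]},{"linear":[0,-0.0015,0.002],"dr":[0,0,0]},{"linear":[0,-0.0015,0.002],"dr":[0,0,0]},{"linear":[0,-0.0015,0.002],"dr":[0,0,0]}]'
python3 -m pendant '[{"linear":[0,0,0.0005],"dr":[0,0,0]},{"linear":[0,0,0.001],"dr":[0,0,0]},{"linear":[0,0,0.0015],"dr":[0,0,0]},{"linear":[0,0,0.0015],"dr":[0,0,0]},{"linear":[0,0,0.0015],"dr":[0,0,0]}]'
```

```text
time_s: 10.08
position: [0.4934, -0.1294, 0.0464]
orientation: [-180.0, -0.0, 70.3]
ft_force: [0.1, 0.2, -0.8]
finger_gap: 0.0326
gripper_force: 10.0
time_s: 10.5
position: [0.4936, -0.1295, 0.0454]
orientation: [180.0, 0.0, 70.3]
ft_force: [-1.4, 0.9, 4.2]
finger_gap: 0.0323
gripper_force: 10.0
```

```bash
python3 -m pendant '[{"linear":[0,0,0],"dr":[0,0,0]},{"linear":[0,0,0],"dr":[0,0,0]},{"linear":[0,0,0],"dr":[0,0,0]},{"linear":[0,0,0],"dr":[0,0,0]},{"linear":[0,0,0],"dr":[0,0,0]}]' 0.2 10
python3 -m pendant '[{"linear":[0,0,-0.01],"dr":[0,0,0]},{"linear":[0,0,-0.03],"dr":[0,0,0]},{"linear":[0,0,-0.06],"dr":[0,0,0]},{"linear":[-0.02,0,-0.09],"dr":[0,0,0]},{"linear":[-0.05,0,-0.11],"dr":[0,0,0]}]' 
python3 -m pendant '[{"linear":[0,0,0],"dr":[0,0,0]},{"linear":[0,0,0],"dr":[0,0,0]},{"linear":[0,0,0],"dr":[0,0,0]}]'
python3 - <<'E'
from w import *
p,T=look('e',dict(specimen=.01,nest=.01,handle_grip=.049))
print(T.round(4))
im=cv2.resize(p['img'][120:320,220:420],None,fx=3,fy=3,interpolation=cv2.INTER_CUBIC); cv2.imwrite('pics/e_crop.png',im[:,:,::-1])
E
```

```text
time_s: 10.92
position: [0.4934, -0.1294, 0.0447]
orientation: [-180.0, -0.0, 70.3]
ft_force: [-0.4, 0.4, 0.3]
finger_gap: 0.056
gripper_force: 0.0
time_s: 11.33
position: [0.4781, -0.1759, 0.1585]
orientation: [179.8, -0.0, 70.5]
ft_force: [0.2, -0.6, -0.4]
finger_gap: 0.0563
gripper_force: 0.0
time_s: 11.58
position: [0.4762, -0.176, 0.1547]
orientation: [-180.0, -0.0, 70.3]
ft_force: [-0.1, -0.6, -0.4]
finger_gap: 0.0559
gripper_force: 0.0
wrist specimen 0.97 [316. 186.] [ 0.4938 -0.1302  0.01  ]
wrist nest 0.65 [316. 181.] [ 0.4957 -0.1266  0.01  ]
wrist handle_grip 0.56 [320. 270.] [ 0.4745 -0.1937  0.049 ]
[[ 3.378e-01  9.412e-01 -5.000e-04  4.762e-01]
 [ 9.412e-01 -3.378e-01  9.000e-04 -1.760e-01]
 [ 7.000e-04 -7.000e-04 -1.000e+00  1.547e-01]
 [ 0.000e+00  0.000e+00  0.000e+00  1.000e+00]]
```

View pics/e_crop.png

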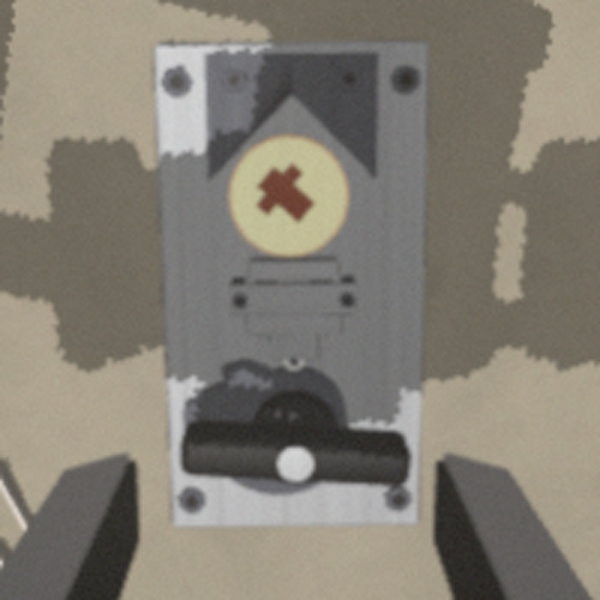

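The specimen stands in the V nest, cross up, just short of the V faces (crop (290,195)). The bar runs from (183,450) to (408,465), about 3° off the tool's y, with its axis cap at (296,464).

```bash
python3 -m pendant '[{"linear":[0,0,0],"dr":[0,0,0]},{"linear":[0,0,0],"dr":[0,0,0]},{"linear":[0,0,0],"dr":[0,0,0]}]' ; python3 - <<'E'
from w import *
p,T=look('f',dict(handle_grip=.049),save=False)
q=lambda x,y:(220+x/3,120+y/3)
for n,xy,z in [('cap',q(296,464),.06),('endL',q(183,437),.055),('endR',q(408,460),.055),('apex',q(292,95),.022),('TL',q(154,43),.01),('TR',q(429,42),.01),('BL',q(174,526),.01),('BR',q(418,524),.01),('spec',q(289,195),.036)]: w=ray(p,xy,z,T);print(n,w[:2].round(4),togo(w,T)[:2].round(4))
E
```

```text
time_s: 12.03
position: [0.4765, -0.1761, 0.1545]
orientation: [-179.9, -0.0, 70.3]
ft_force: [0.5, 0.3, -0.3]
finger_gap: 0.0566
gripper_force: 0.0
wrist handle_grip 0.74 [320. 269.] [ 0.4755 -0.1928  0.049 ]
cap [ 0.4742 -0.1932] [-0.0169  0.0036]
endL [ 0.4477 -0.1775] [-0.0111 -0.0266]
endR [ 0.5024 -0.204 ] [-0.0176  0.0338]
apex [ 0.5052 -0.1036] [0.0779 0.0027]
TL [ 0.473  -0.0764] [ 0.0926 -0.0368]
TR [ 0.5472 -0.1027] [0.0929 0.042 ]
BL [ 0.4246 -0.2169] [-0.0559 -0.035 ]
BR [ 0.4988 -0.2427] [-0.0552  0.0435]
spec [ 0.4955 -0.1282] [0.0515 0.0018]
```

```bash
python3 -m pendant '[{"linear":[-0.008,0.002,0],"dr":[0,0,-0.12]},{"linear":[-0.0175,0.0037,0],"dr":[0,0,-0.24]},{"linear":[-0.0175,0.0037,0],"dr":[0,0,-0.36]},{"linear":[-0.0175,0.0037,0],"dr":[0,0,-0.48]},{"linear":[-0.0175,0.0037,0],"dr":[0,0,-0.6]}]'
python3 -m pendant '[{"linear":[0,0,0],"dr":[0,0,-0.12]},{"linear":[0,0,0],"dr":[0,0,-0.24]},{"linear":[0,0,0],"dr":[0,0,-0.36]},{"linear":[0,0,0],"dr":[0,0,-0.48]},{"linear":[0,0,0],"dr":[0,0,-0.6]}]'
python3 -m pendant '[{"linear":[0,0,0],"dr":[0,0,-0.12]},{"linear":[0,0,0],"dr":[0,0,-0.24]},{"linear":[0,0,0],"dr":[0,0,-0.31]},{"linear":[0,0,0],"dr":[0,0,-0.31]},{"linear":[0,0,0],"dr":[0,0,-0.31]}]'
python3 -m pendant '[{"linear":[0,0,0.02],"dr":[0,0,0]},{"linear":[0,0,0.04],"dr":[0,0,0]},{"linear":[0,0,0.05],"dr":[0,0,0]},{"linear":[0,0,0.05],"dr":[0,0,0]},{"linear":[0,0,0.05],"dr":[0,0,0]}]'
python3 - <<'E'
from w import *
p,T=look('g',dict(handle_grip=.049,handle=.049))
s=readout.sense();print(togo([.4742,-.1935,.057],T),s['orientation'],s['position'],s['joint_positions'])
im=cv2.resize(p['img'][150:400,170:470],None,fx=2.5,fy=2.4,interpolation=cv2.INTER_CUBIC); cv2.imwrite('pics/g_crop.png',im[:,:,::-1])
E
```

```text
time_s: 12.55
position: [0.4742, -0.1944, 0.155]
orientation: [180.0, -0.0, 105.0]
ft_force: [0.1, -0.1, 0.0]
finger_gap: 0.0565
gripper_force: 0.0
time_s: 12.97
position: [0.4742, -0.1942, 0.1549]
orientation: [180.0, 0.0, 139.4]
ft_force: [-0.2, 0.9, 0.5]
finger_gap: 0.0564
gripper_force: 0.0
time_s: 13.38
position: [0.4742, -0.1942, 0.155]
orientation: [180.0, 0.0, 156.7]
ft_force: [0.3, 0.0, -0.3]
finger_gap: 0.0561
gripper_force: 0.0
time_s: 13.8
position: [0.4739, -0.194, 0.1046]
orientation: [180.0, -0.1, 156.8]
ft_force: [1.0, -0.6, -0.4]
finger_gap: 0.0563
gripper_force: 0.0
wrist handle_grip 0.95 [315. 268.] [ 0.4749 -0.1926  0.049 ]
wrist handle 0.97 [314. 248.] [ 0.4617 -0.1881  0.049 ]
[-0.00017498  0.00060473  0.04758082] [-1.79980207e+02  1.28137705e-01  1.56786454e+02] [ 0.47510529 -0.19480337  0.10614801] [-3.19586531e+01  1.21948051e+01  1.03505661e+02 -9.05140769e-05
  6.41698765e+01 -9.87450461e+01]
```

View pics/g_crop.png

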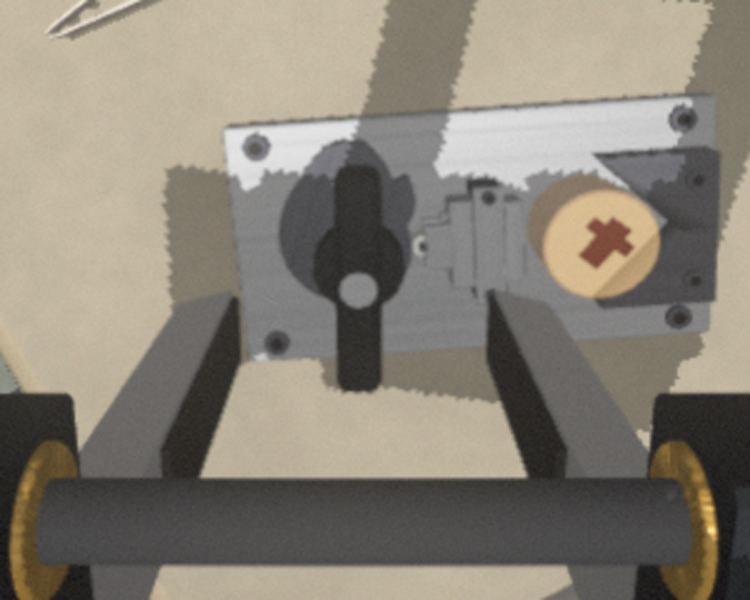

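The bar is vertical in the view at (358,280), midway between the fingers and aligned with the pads. I'll descend and pinch.

```bash
python3 -m pendant '[{"linear":[0,0.0005,0.015],"dr":[0,0,0]},{"linear":[0,0.0005,0.03],"dr":[0,0,0]},{"linear":[0,0.0005,0.042],"dr":[0,0,0]},{"linear":[0,0.0005,0.048],"dr":[0,0,0]},{"linear":[0,0.0005,0.048],"dr":[0,0,0]}]'
python3 -m pendant '[{"linear":[0,0,0],"dr":[0,0,0]},{"linear":[0,0,0],"dr":[0,0,0]},{"linear":[0,0,0],"dr":[0,0,0]},{"linear":[0,0,0],"dr":[0,0,0]},{"linear":[0,0,0],"dr":[0,0,0]}]' -1 30
python3 -m pendant '[{"linear":[0,0,0],"dr":[0,0,0]},{"linear":[0,0,0],"dr":[0,0,0]},{"linear":[0,0,0],"dr":[0,0,0]},{"linear":[0,0,0],"dr":[0,0,0]},{"linear":[0,0,0],"dr":[0,0,0]}]'
cat > t.py <<'E'
from cell import readout
import numpy as np
s=readout.sense(); print('TQ',s['time_s'],np.round(s['orientation'],2)[2],'tq',np.round(s['wrist_torque'],3),'F',np.round(s['ft_force'],1),'j6',np.round(s['joint_torque'][5],3),round(s['finger_gap'],4),np.round(s['position'],4))
E
python3 t.py
```

```text
time_s: 14.37
position: [0.4739, -0.1935, 0.0564]
orientation: [180.0, -0.1, 156.8]
ft_force: [-0.7, -0.1, 0.3]
finger_gap: 0.056
gripper_force: 0.0
time_s: 14.78
position: [0.4746, -0.1948, 0.0577]
orientation: [-179.9, 0.1, 156.9]
ft_force: [-4.8, -8.6, 0.6]
finger_gap: 0.0267
gripper_force: 4.7
time_s: 15.2
position: [0.4744, -0.1954, 0.0577]
orientation: [-179.8, 0.1, 156.8]
ft_force: [-3.2, -4.2, 2.0]
finger_gap: 0.0247
gripper_force: 30.0
TQ 15.2 156.84 tq [-0.844  0.35   0.028] F [-3.2 -4.2  2. ] j6 0.026 0.0247 [ 0.4744 -0.1954  0.0577]
```

The gap is 24.7 mm, so the fingertips have caught the round hub beneath the bar. I'll open, rise 8 mm and pinch the bar itself.

```bash
python3 -m pendant '[{"linear":[0,0,0],"dr":[0,0,0]},{"linear":[0,0,0],"dr":[0,0,0]},{"linear":[0,0,-0.004],"dr":[0,0,0]},{"linear":[0,0,-0.008],"dr":[0,0,0]},{"linear":[0,0,-0.008],"dr":[0,0,0]}]' -0.2 30
python3 -m pendant '[{"linear":[0,0,0],"dr":[0,0,0]},{"linear":[0,0,0],"dr":[0,0,0]},{"linear":[0,0,0],"dr":[0,0,0]},{"linear":[0,0,0],"dr":[0,0,0]},{"linear":[0,0,0],"dr":[0,0,0]}]' -1 30
python3 t.py
python3 -m pendant '[{"linear":[0,0,0],"dr":[0,0,0]},{"linear":[0,0,0],"dr":[0,0,0]},{"linear":[0,0,0],"dr":[0,0,0]},{"linear":[0,0,0],"dr":[0,0,0]},{"linear":[0,0,0],"dr":[0,0,0]}]'; python3 t.py
```

```text
time_s: 15.62
position: [0.4751, -0.1938, 0.0659]
orientation: [180.0, 0.1, 156.8]
ft_force: [0.1, -0.4, 1.2]
finger_gap: 0.0378
gripper_force: 0.0
time_s: 16.03
position: [0.4737, -0.195, 0.0648]
orientation: [-179.8, -0.0, 156.9]
ft_force: [-2.8, -4.9, -1.1]
finger_gap: 0.0117
gripper_force: 30.0
TQ 16.0333 156.87 tq [-0.806  0.294 -0.007] F [-2.8 -4.9 -1.1] j6 0.025 0.0117 [ 0.4737 -0.195   0.0648]
time_s: 16.45
position: [0.4737, -0.1951, 0.0648]
orientation: [-179.8, -0.0, 156.8]
ft_force: [-2.6, -5.1, -0.4]
finger_gap: 0.0117
gripper_force: 30.0
TQ 16.45 156.83 tq [-0.819  0.339  0.002] F [-2.6 -5.1 -0.4] j6 0.033 0.0117 [ 0.4737 -0.1951  0.0648]
```

```bash
python3 -m pendant '[{"linear":[0,-0.001,0],"dr":[0,0,0]},{"linear":[0,-0.001,0],"dr":[0,0,0.04]},{"linear":[0,-0.001,0],"dr":[0,0,0.08]},{"linear":[0,-0.001,0],"dr":[0,0,0.12]},{"linear":[0,-0.001,0],"dr":[0,0,0.16]}]'; python3 t.py
python3 -m pendant '[{"linear":[0,0,0],"dr":[0,0,0.04]},{"linear":[0,0,0],"dr":[0,0,0.08]},{"linear":[0,0,0],"dr":[0,0,0.12]},{"linear":[0,0,0],"dr":[0,0,0.16]},{"linear":[0,0,0],"dr":[0,0,0.16]}]'; python3 t.py
```

```text
time_s: 16.87
position: [0.4736, -0.1954, 0.0648]
orientation: [-179.9, -0.0, 147.5]
ft_force: [-1.3, -2.6, 0.0]
finger_gap: 0.0121
gripper_force: 30.0
TQ 16.8667 147.55 tq [-0.708  0.255  0.033] F [-1.3 -2.6  0. ] j6 -0.357 0.0121 [ 0.4736 -0.1954  0.0648]
time_s: 17.28
position: [0.4734, -0.1955, 0.0648]
orientation: [-179.9, 0.0, 138.5]
ft_force: [-3.3, -4.3, -0.5]
finger_gap: 0.0119
gripper_force: 30.0
TQ 17.2833 138.46 tq [-0.884  0.352  0.072] F [-3.3 -4.3 -0.5] j6 0.322 0.0119 [ 0.4734 -0.1955  0.0648]
```

```bash
python3 -m pendant '[{"linear":[0,-0.001,0],"dr":[0,0,0.03]},{"linear":[0,-0.001,0],"dr":[0,0,0.06]},{"linear":[0,-0.001,0],"dr":[0,0,0.09]},{"linear":[0,-0.001,0],"dr":[0,0,0.12]},{"linear":[0,-0.001,0],"dr":[0,0,0.12]}]'; python3 t.py
python3 -m pendant '[{"linear":[0,0,0],"dr":[0,0,0.03]},{"linear":[0,0,0],"dr":[0,0,0.06]},{"linear":[0,0,0],"dr":[0,0,0.08]},{"linear":[0,0,0],"dr":[0,0,0.08]}]'; python3 t.py
python3 -m pendant '[{"linear":[0,0,0],"dr":[0,0,0.03]},{"linear":[0,0,0],"dr":[0,0,0.05]},{"linear":[0,0,0],"dr":[0,0,0.05]}]'; python3 t.py
```

```text
time_s: 17.7
position: [0.4732, -0.1957, 0.0648]
orientation: [-180.0, 0.0, 131.6]
ft_force: [-2.7, -3.0, -0.7]
finger_gap: 0.0116
gripper_force: 30.0
TQ 17.7 131.63 tq [-0.578  0.141  0.065] F [-2.7 -3.  -0.7] j6 0.27 0.0116 [ 0.4732 -0.1957  0.0648]
time_s: 18.03
position: [0.4731, -0.1958, 0.0649]
orientation: [-180.0, 0.0, 127.1]
ft_force: [-2.8, -3.6, -1.3]
finger_gap: 0.0117
gripper_force: 30.0
TQ 18.0333 127.06 tq [-0.776  0.231  0.063] F [-2.8 -3.6 -1.3] j6 0.227 0.0117 [ 0.4731 -0.1958  0.0649]
time_s: 18.28
position: [0.4731, -0.1958, 0.0648]
orientation: [-180.0, 0.0, 124.2]
ft_force: [-2.6, -5.6, -1.5]
finger_gap: 0.0115
gripper_force: 30.0
TQ 18.2833 124.16 tq [-0.92   0.336  0.067] F [-2.6 -5.6 -1.5] j6 0.212 0.0115 [ 0.4731 -0.1958  0.0648]
```

```bash
python3 -m pendant '[{"linear":[0,-0.0005,0],"dr":[0,0,0.02]},{"linear":[0,-0.0005,0],"dr":[0,0,0.04]},{"linear":[0,-0.0005,0],"dr":[0,0,0.04]}]'|grep none; python3 t.py
python3 -m pendant '[{"linear":[0,0,0],"dr":[0,0,0.02]},{"linear":[0,0,0],"dr":[0,0,0.04]},{"linear":[0,0,0],"dr":[0,0,0.04]}]'|grep none; python3 t.py
python3 -m pendant '[{"linear":[0,0,0],"dr":[0,0,0.02]},{"linear":[0,0,0],"dr":[0,0,0.04]},{"linear":[0,0,0],"dr":[0,0,0.04]}]'|grep none; python3 t.py
```

```text
TQ 18.5333 121.82 tq [-0.885  0.107  0.119] F [-2.2 -4.  -3.4] j6 0.244 0.012 [ 0.473  -0.1959  0.0649]
TQ 18.7833 119.5 tq [-0.926  0.112  0.182] F [-0.9 -6.2 -3.1] j6 0.309 0.0122 [ 0.4729 -0.1959  0.0649]
TQ 19.0333 117.22 tq [-0.986  0.206  0.123] F [-1.3 -4.5 -1.7] j6 0.318 0.012 [ 0.4729 -0.196   0.0649]
```

```bash
python3 -m pendant '[{"linear":[0,0,0],"dr":[0,0,0.015]},{"linear":[0,0,0],"dr":[0,0,0.03]},{"linear":[0,0,0],"dr":[0,0,0.03]}]'|grep none; python3 t.py
python3 -m pendant '[{"linear":[0,0,0],"dr":[0,0,0.015]},{"linear":[0,0,0],"dr":[0,0,0.03]},{"linear":[0,0,0],"dr":[0,0,0.03]}]'|grep none; python3 t.py
```

```text
TQ 19.2833 115.52 tq [-0.992  0.172  0.223] F [-1.6 -4.8 -2.4] j6 0.312 0.0116 [ 0.4728 -0.1959  0.0649]
TQ 19.5333 113.8 tq [-0.993  0.214  0.262] F [-2.6 -5.7 -2.9] j6 0.331 0.0114 [ 0.4728 -0.196   0.0649]
```

```bash
python3 -m pendant '[{"linear":[0,0,0],"dr":[0,0,0]},{"linear":[0,0,0],"dr":[0,0,0]}]'|grep none; python3 t.py
```

```text
TQ 19.7 113.82 tq [-1.01   0.173  0.191] F [-2.  -4.8 -2. ] j6 0.23 0.0116 [ 0.4728 -0.196   0.0649]
```

```bash
python3 -m pendant '[{"linear":[0,0,0],"dr":[0,0,0.015]},{"linear":[0,0,0],"dr":[0,0,0.03]},{"linear":[0,0,0],"dr":[0,0,0.03]}]'|grep none; python3 t.py
python3 -m pendant '[{"linear":[0,0,0],"dr":[0,0,0.015]},{"linear":[0,0,0],"dr":[0,0,0.03]},{"linear":[0,0,0],"dr":[0,0,0.03]}]'|grep none; python3 t.py
```

```text
TQ 19.95 112.09 tq [-0.999  0.215  0.254] F [-2.1 -5.2 -1.6] j6 0.354 0.0115 [ 0.4727 -0.196   0.0649]
TQ 20.2 110.37 tq [-1.026  0.248  0.227] F [-1.7 -4.7 -3.1] j6 0.361 0.0115 [ 0.4727 -0.196   0.0649]
```

```bash
python3 -m pendant '[{"linear":[0,0,0],"dr":[0,0,0.015]},{"linear":[0,0,0],"dr":[0,0,0.03]},{"linear":[0,0,0],"dr":[0,0,0.03]}]'|grep none; python3 t.py
python3 -m pendant '[{"linear":[0,0,0],"dr":[0,0,0.015]},{"linear":[0,0,0],"dr":[0,0,0.03]},{"linear":[0,0,0],"dr":[0,0,0.03]}]'|grep none; python3 t.py
```

```text
TQ 20.45 108.66 tq [-1.015  0.263  0.297] F [-1.9 -5.6 -3.1] j6 0.371 0.0116 [ 0.4727 -0.196   0.0649]
TQ 20.7 106.93 tq [-1.056  0.262  0.298] F [-2.7 -4.8 -1.8] j6 0.352 0.0115 [ 0.4726 -0.196   0.0649]
```

```bash
python3 -m pendant '[{"linear":[0,0,0],"dr":[0,0,0.015]},{"linear":[0,0,0],"dr":[0,0,0.03]},{"linear":[0,0,0],"dr":[0,0,0.03]}]'|grep none; python3 t.py

```

```text
TQ 20.95 105.2 tq [-1.111  0.308  0.183] F [-2.4 -5.4 -2.3] j6 0.245 0.0117 [ 0.4726 -0.1961  0.0648]
```

```bash
python3 -m pendant '[{"linear":[0,0,0],"dr":[0,0,0.015]},{"linear":[0,0,0],"dr":[0,0,0.025]},{"linear":[0,0,0],"dr":[0,0,0.025]}]'|grep none; python3 t.py

```

```text
TQ 21.2 103.75 tq [-1.112  0.339  0.11 ] F [-2.6 -5.8 -2.2] j6 0.153 0.0116 [ 0.4726 -0.1961  0.0649]
```

```bash
python3 -m pendant '[{"linear":[0,0,0],"dr":[0,0,0.01]},{"linear":[0,0,0],"dr":[0,0,0.02]},{"linear":[0,0,0],"dr":[0,0,0.02]}]'|grep none; python3 t.py

```

```text
TQ 21.45 102.6 tq [-1.103e+00  3.600e-01 -1.000e-03] F [-2.7 -5.4 -3.1] j6 0.082 0.0119 [ 0.4725 -0.1961  0.0649]
```

```bash
python3 -m pendant '[{"linear":[0,0,0],"dr":[0,0,0]},{"linear":[0,0,0],"dr":[0,0,0]}]'|grep none; python3 t.py

```

```text
TQ 21.6167 102.61 tq [-1.096  0.358  0.023] F [-1.2 -5.3 -1.5] j6 0.015 0.0119 [ 0.4725 -0.1961  0.0649]
```

```bash
python3 -m pendant '[{"linear":[0,0,0],"dr":[0,0,0.01]},{"linear":[0,0,0],"dr":[0,0,0.02]},{"linear":[0,0,0],"dr":[0,0,0.02]}]'|grep none; python3 t.py

```

```text
TQ 21.8667 101.44 tq [-1.144  0.36   0.013] F [-2.3 -4.7 -3.4] j6 0.025 0.0119 [ 0.4725 -0.1961  0.0649]
```

```bash
python3 -m pendant '[{"linear":[0,0,0],"dr":[0,0,0.01]},{"linear":[0,0,0],"dr":[0,0,0.015]},{"linear":[0,0,0],"dr":[0,0,0.015]}]'|grep none; python3 t.py

```

```text
TQ 22.1167 100.58 tq [-1.13   0.389 -0.061] F [-2.5 -6.2 -2.1] j6 -0.033 0.0118 [ 0.4725 -0.1961  0.0649]
```

```bash
python3 -m pendant '[{"linear":[0,0,0],"dr":[0,0,0.01]},{"linear":[0,0,0],"dr":[0,0,0.02]},{"linear":[0,0,0],"dr":[0,0,0.02]}]'|grep none; python3 t.py

```

```text
TQ 22.3667 99.41 tq [-1.137  0.424 -0.159] F [-2.5 -5.  -2.1] j6 -0.1 0.0119 [ 0.4725 -0.1961  0.0649]
```

```bash
python3 -m pendant '[{"linear":[0,0,0],"dr":[0,0,0]},{"linear":[0,0,0],"dr":[0,0,0]}]'|grep none; python3 t.py

```

```text
TQ 22.5333 99.42 tq [-1.117  0.332 -0.139] F [-2.7 -6.2 -2.2] j6 -0.166 0.0114 [ 0.4725 -0.1961  0.0648]
```

```bash
python3 -m pendant '[{"linear":[0,0,0],"dr":[0,0,0.01]},{"linear":[0,0,0],"dr":[0,0,0.02]},{"linear":[0,0,0],"dr":[0,0,0.02]}]'|grep none; python3 t.py

```

```text
TQ 22.7833 98.25 tq [-1.116  0.376 -0.257] F [-2.6 -5.5 -2.7] j6 -0.144 0.0118 [ 0.4725 -0.1961  0.0648]
```

```bash
python3 -m pendant '[{"linear":[0,0,0],"dr":[0,0,0]},{"linear":[0,0,0],"dr":[0,0,0]}]'|grep none; python3 t.py

```

```text
TQ 22.95 98.27 tq [-1.157  0.384 -0.264] F [-4.2 -5.3 -1.9] j6 -0.212 0.0116 [ 0.4725 -0.1961  0.0649]
```

```bash
python3 -m pendant '[{"linear":[0,0,0],"dr":[0,0,0.01]},{"linear":[0,0,0],"dr":[0,0,0.02]},{"linear":[0,0,0],"dr":[0,0,0.02]}]'|grep none; python3 t.py

```

```text
TQ 23.2 97.11 tq [-1.109  0.4   -0.154] F [-3.4 -5.7 -1.9] j6 -0.104 0.0117 [ 0.4724 -0.1961  0.0649]
```

```bash
python3 -m pendant '[{"linear":[0,0,0],"dr":[0,0,0.01]},{"linear":[0,0,0],"dr":[0,0,0.01]}]'|grep none; python3 t.py

```

```text
TQ 23.3667 96.55 tq [-1.09   0.441 -0.153] F [-2.1 -6.7 -2.1] j6 -0.038 0.0116 [ 0.4724 -0.1961  0.0649]
```

```bash
python3 -m pendant '[{"linear":[0,0,0],"dr":[0,0,0.01]},{"linear":[0,0,0],"dr":[0,0,0.015]},{"linear":[0,0,0],"dr":[0,0,0.015]}]'|grep none; python3 t.py

```

```text
TQ 23.6167 95.72 tq [-1.096  0.42  -0.007] F [-3.5 -6.1 -1.4] j6 0.047 0.0119 [ 0.4724 -0.1961  0.0649]
```

The torque is back to about zero after the reversal, so the follower sits in the notch. Letting go.

```bash
python3 -m pendant '[{"linear":[0,0,0],"dr":[0,0,0]},{"linear":[0,0,0],"dr":[0,0,0]},{"linear":[0,0,0],"dr":[0,0,0]},{"linear":[0,0,0],"dr":[0,0,0]},{"linear":[0,0,0],"dr":[0,0,0]}]' 0 30; python3 t.py
python3 -m pendant '[{"linear":[0,0,-0.01],"dr":[0,0,0]},{"linear":[0,0,-0.03],"dr":[0,0,0]},{"linear":[0,0,-0.06],"dr":[0,0,0]},{"linear":[0,0,-0.09],"dr":[0,0,0]},{"linear":[0,0,-0.12],"dr":[0,0,0]}]'
python3 -m pendant '[{"linear":[0,0,0],"dr":[0,0,0]},{"linear":[0,0,0],"dr":[0,0,0]},{"linear":[0,0,0],"dr":[0,0,0]}]'
python3 - <<'E'
from w import *
p,T=look('z',dict(specimen=.01,nest=.01,handle_grip=.049))
im=cv2.resize(p['img'][100:350,170:470],None,fx=2.4,fy=2.4,interpolation=cv2.INTER_CUBIC); cv2.imwrite('pics/z_crop.png',im[:,:,::-1])
E
```

```text
time_s: 24.03
position: [0.4732, -0.1953, 0.0651]
orientation: [180.0, -0.0, 95.8]
ft_force: [-0.2, -0.3, 0.1]
finger_gap: 0.0417
gripper_force: 0.0
TQ 24.0333 95.79 tq [-0.016 -0.064 -0.024] F [-0.2 -0.3  0.1] j6 0.002 0.0417 [ 0.4732 -0.1953  0.0651]
time_s: 24.45
position: [0.4728, -0.1954, 0.1868]
orientation: [180.0, -0.0, 95.8]
ft_force: [-0.4, 0.4, 0.7]
finger_gap: 0.0468
gripper_force: 0.0
time_s: 24.7
position: [0.4726, -0.1954, 0.1849]
orientation: [-180.0, -0.0, 95.8]
ft_force: [-0.8, 0.1, -0.3]
finger_gap: 0.0468
gripper_force: 0.0
wrist specimen 0.74 [345. 165.] [ 0.4958 -0.1266  0.01  ]
wrist nest 0.53 [315. 242.] [ 0.4753 -0.2063  0.01  ]
wrist nest 0.51 [334. 191.] [ 0.4889 -0.1529  0.01  ]
wrist handle_grip 0.69 [330. 195.] [ 0.4829 -0.1534  0.049 ]
```

View pics/z_crop.png

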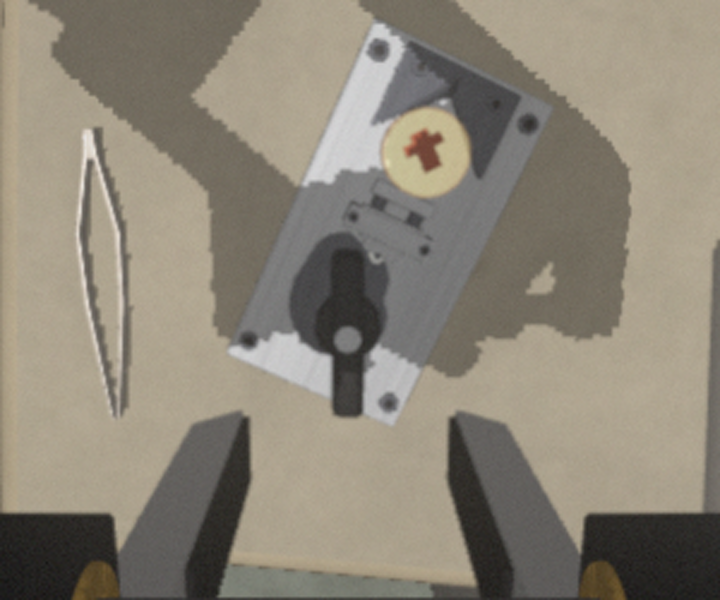

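The specimen at (426,152) is home in the V with the jaw pressed against it. The bar at (347,330) has stayed where I let it go (no spring-back), and the gripper is clear. Handing in.

```bash
python3 -c "
from cell import ticket
print(ticket.sign_off())"
```

```text
the job is handed in; nothing more can be done
None
```

I stood the specimen cross up in the V and turned the handle until the follower dropped into the notch. After I let go the jaw stayed shut and the robot is clear. The job is handed in, but sign-off returned no verdict.

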